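# Clamp the dental stone model with the crank clamp

### The arm

A 7-joint arm with a two-finger parallel gripper is mounted at the origin on the work surface. World frame = base frame: x ahead of the robot, y to its left, z up, the work surface at z = 0. Lengths are in m, angles in degrees, forces in N, time in s.
With the tool pointing down it reaches from about 0.425 to 0.875 m from the base axis. Payload 4.7 kg.
Tool frame: the origin (TCP) lies at the very end of the fingers, on their centre line; the grasp point (between the pads) lies 19 mm behind it; z points along the fingers, y is the direction in which the jaws open and shut (so a half turn about z gives the same grasp; the last joint's range is limited). The gripper opens to 87 mm and grips with 3 to 60 N. Pads are 19 mm wide; open, the fingers measure 117 mm over their backs; the gripper's body (75 mm by 190 mm) begins 51 mm behind the grasp point.
Start: joints at [70.308, 18.392, -4.016, 83.108, 1.295, 78.541, -3.26], TCP at [0.228, -0.609, 0.223] pointing down, gripper open.
Joint ranges: [-163.93, 163.93], [-17.29, 119.83], [-79.2, 71.16], [3.27, 140.29], [-89.18, 269.18], [5.43, 117.66], [-154.24, 154.24]. Speed limits (degrees/s): [147.25, 147.25, 180, 180, 180, 180, 180].

### API

Orientations are given as [roll, pitch, yaw] about the fixed x, y, z axes, in that order (R = Rz(yaw) Ry(pitch) Rx(roll)).
In Python, from cell import * gives the robot as it stands.
- The arm moves only by the tool drive_tool, never from a script. Its argument "moves" is text: rows parted by semicolons, each of 5 numbers parted by spaces: the shift along the tool's x, y, z in m, then the turn about the tool's z in degrees, then the gripper's target within -1 to 1 (fully open at 1, half-way at 0, shut at -1). In form: x y z yaw fingers; .... A call has exactly 8 rows; each row is the pose to reach, as a shift and turn from the pose commanded when the call began, along the tool's axes at that moment; what a row does not reach only later rows make up. A row lasts 1/10 s, in which the tool goes at most 50 mm and 8.59 degrees, less where a joint would pass 70% of its speed; a pose out of reach is approached as far as the arm can. A call with a gripper value outside its range is refused whole. The fingers move at their own pace and stop on an object; "grip_force" is the grip in N (left out, the last holds). Time passes only in rows, so rows that repeat a pose let the fingers close, or fill a call up. It gives the time, the measured TCP pose, the force and the opening at its end, in the units of the state.
- get_obs(): the state, without advancing time (a new reading comes with each control period).
- read_camera(name): name is "side" or "top" or "wrist"; returns (picture, depth): 420x560x3 uint8, red, green, blue; 420x560 float32, m along the optical axis (not along the pixel's ray), 0 where there is no reading.
- calibration(name): a dict with "intrinsics" (3x3 intrinsics, pixels), "cam_to_world" (4x4, takes a point from camera to world coordinates); the wrist camera has in their place "T_tool_cam" (4x4, takes a point from camera to tool coordinates, whose origin is the TCP and whose axes are the flange's). Camera axes: x right, y up, looking along -z (the intrinsics and any distortion apply to the point x, -y, -z); pixel columns grow to the right and rows downward; lengths in m; the calibration is good to about 2 mm. A picture is of the moment at which its call begins: read the wrist's pose just before it. calibration takes no time and is no camera call.
- sign_off(): hands the job in, once; it reports no verdict.
Trained networks look in the newest picture that a camera, given by its name, has taken for a name from the list of things; names that differ only in an ending like _2 or _b are one class to them, and where a whole thing is asked for, a point or a joint stands for the part that bears it (a point fixed in the world has none). Each returns a list of dicts, best first, with "conf" (0 to 1); they miss things now and then, are a little off and sometimes report something else, mostly with a low value. They report only what shows in the picture. A call takes as long as a camera call.
- search_frame(camera, name): "uv" ([column, row] in pixels, amid what is visible of it).
- pinpoint(camera, name): "uv" ([column, row] in pixels: a listed point, or the origin of a listed thing).
The state is a dict: "time_s": time; "qpos": joint angles; "joint_velocities": joint speeds; "effort": joint torques, N m; "tool_pos": TCP position; "tool_rot": TCP orientation; "force": force on the tool from outside, world axes, zero at the start; "wrist_torque": the same for the moment, N m; "grip_width": finger opening in m.
Only numpy, scipy, OpenCV 4.12 (cv2) and the standard library are available. Lean on these libraries where they do the work, as an engineer would, in place of code of your own. Each camera call takes 0.05 s, during which the arm holds its last target. There are 200 camera calls.

### The job

Put the yellow stone dental model upright on the bed of the crank clamp, in the middle of the gap with its long side running from jaw to jaw, and let go of it. Then take the crank by its red grip and wind it clockwise in one steady go, never letting go of the grip, until you feel the model pinched firmly between the jaws; do not over-tighten, or the stone cracks. Leave it clamped with the hand off, and do not disturb the other things on the bench.

Things in the scene. Friction and masses are not known exactly. Their poses are not given: they have to be found in the camera images.
- model: The yellow stone dental model to be clamped: rectangular base 46 mm (its x) by 64 mm (its y) by 30 mm tall with a horseshoe of cream teeth on top, 43 mm tall overall, about 0.18 kg. It stands on a black mat 3 mm thick, beside a white model. Origin: centre of its underside, z up.
- model_center (a point): Point 22 mm above the centre of the yellow model's underside, same axes as the model (y along its 64 mm length). Grasp the base here across its 46 mm width (x); the base's sides are plain up to 30 mm above the underside.
- clamp: The crank clamp, bolted down: aluminium bed plate 90 mm (x) by 320 mm (y, from -165 to +155 mm), its top 14 mm above the bench. Origin on the bench, z up. From -y to +y: white gearbox (60 mm high, centred at y = -130 mm) with the crank on top, blue moving jaw, the gap, white stop jaw with a black sprung pad. Jaws are 60 mm wide (x) and reach 41 mm above the bed.
- seat (a point): Point on top of the clamp's bed where the middle of the model's underside is to go, with the model's length along the clamp's y (x = 0, y = +40 mm in the clamp's frame); axes as the clamp. The stop jaw's sprung pad (25 N per mm, 6 mm travel) faces it from somewhere between 46 and 60 mm away on the +y side: set by hand, different each time, not measured.
- jaw: The blue moving jaw, 60 mm wide. Origin: on the bed (14 mm above the bench), in the middle of the face that meets the model. Starts between y = -22 and -10 mm of the clamp's frame and moves to +y, 24 mm per crank turn clockwise; it slides the model along the bed until the model meets the sprung pad, after 1.3 to 2.5 turns in all.
- hub (a point): Point on the crank's vertical axis (fixed to the clamp), at the height of the middle of the grip, 110 mm above the bench.
- grip (a point): Middle of the red upright grip, a sleeve 20 mm in diameter and 46 mm long (87 to 133 mm above the bench) that spins freely on the crank arm, 55 mm from the crank's axis. The flat steel arm lies below it, its top 82.5 mm above the bench. x axis: from the crank's axis outward.
- crank (a joint): Crank angle, rad, growing clockwise from above (closing); starts at 0 to 3.1. Running free takes 3 to 5 N along the circle at the grip; each 10 N of clamping adds 0.7 N. Firmly clamped is 50 to 160 N, best 100 N: 7 N more than running free, about 1 rad after the rise begins; 11 N more cracks the stone. When the push is eased it springs back some 0.5 rad and holds by itself.
- white_model: Bystander: a smaller white plaster model, 46 by 52 mm and 37 mm tall, pink gums, on the mat; leave alone.
- dish: Bystander: white ceramic dish, 90 mm wide, 18 mm tall.
- honeycomb: Bystander: white firing support, stepped cylinder 84 mm wide, 55 mm tall.
- tweezers: Bystander: steel tweezers, 140 mm long, flat on the bench.
- brush: Bystander: brush, 160 mm long, flat on the bench.
- bottle: Bystander: amber bottle, 56 mm wide, 130 mm tall.
- jar: Bystander: white jar with blue cap, 64 mm wide, 60 mm tall.

How it is judged (in metres and radians):
On the way, in this order (a step that is already met when the one before it is completed fails the run):
1. the yellow model stands on the clamp's bed in the gap, let go (x of model_center in the frame of clamp between -0.012 and 0.012 m and y of model_center in the frame of clamp between 0.005 and 0.08 m and z of model_center in the frame of clamp between 0.031 and 0.041 m and angle between model_center's own z axis and vertical below 0.1 rad and contact force between the fingers and model below 0.1 N), for 0.2 s.
2. the moving jaw has been wound in by the grip and clamps the model with more than 50 N (contact force between jaw and model above 50 N and contact force between the fingers and crank above 0.2 N), for 0.1 s.
At the end, for the whole second after the job is handed in: The yellow model stands upright (within 0.1 rad) on the clamp's bed, square to the jaws (within 0.12 rad) and within 12 mm of the clamp's middle line, at rest, with the moving jaw pressing on it with 15 to 160 N; the crank is still and let go (x of model_center in the frame of clamp between -0.012 and 0.012 m and y of model_center in the frame of clamp between 0.005 and 0.08 m and z of model_center in the frame of clamp between 0.031 and 0.041 m and angle between model_center's own z axis and vertical below 0.1 rad and contact force between jaw and model between 15 and 160 N and angle between the y axis of model_center and the y axis of clamp, either way round below 0.12 rad and linear speed of model below 0.01 m/s and velocity of joint crank between -0.1 and 0.1 rad/s); the robot touches nothing.
It fails at once if the stone is crushed: more than 160 N on the model from the jaw (contact force between jaw and model above 160 N).
It fails at once if the grip is let go on the way (jaw wound in, model not yet pinched) (y of jaw in the frame of clamp above -0.004 m and contact force between jaw and model below 10 N and contact force between the fingers and crank below 0.02 N).
It fails at once if another thing on the bench is moved by more than 30 mm (distance of any of white_model, dish, honeycomb, tweezers, brush, bottle, jar from where it was at the start of the episode above 0.03 m).
It also fails if it takes over 69 s, if anything falls off the work surface, if the arm or the gripper's body presses on something with over 40 N, if the wrist force passes 120 N, or if a joint passes its speed limit or range.

## Working session

There is one attempt and no reset: what is moved stays moved. The work goes in short steps, Python scripts to look and compute and a tool call to move; the robot and the scene stay as the last step left them, time stands still between calls to the robot, and variables do not carry over. Pictures are saved under pics/ and viewed, about 8 in all and at most 12, crops included, and the job is handed in when it is done.

Besides the shell and the picture viewer there is one more tool, called by a JSON object that holds its "name" and its "arguments", one argument or row to a line. drive_tool: Moves the arm, as the interface text tells. Its arguments: {"type":"object","properties":{"moves":{"type":"string"},"grip_force":{"type":"number"}},"required":["moves"]}

```bash
mkdir -p pics; ls
cat > h.py <<'E'
from cell import *
import numpy as np, cv2
from scipy.spatial.transform import Rotation as R
def cal(c):
    k=calibration(c); K=np.array(k["intrinsics"])
    if "cam_to_world" in k: return K,np.array(k["cam_to_world"]),k
    o=get_obs(); T=np.eye(4); T[:3,:3]=R.from_euler('xyz',o["tool_rot"],degrees=True).as_matrix(); T[:3,3]=o["tool_pos"]
    return K,T@np.array(k["T_tool_cam"]),k
def ray(c,uv):
    K,T,_=cal(c); d=np.array([(uv[0]-K[0,2])/K[0,0],-(uv[1]-K[1,2])/K[1,1],-1.])
    return T[:3,3],T[:3,:3]@d
def atz(c,uv,z):
    o,d=ray(c,uv); return o+d*(z-o[2])/d[2]
def cloud(c,dep):
    K,T,_=cal(c); v,u=np.mgrid[:dep.shape[0],:dep.shape[1]]
    P=np.stack([(u-K[0,2])/K[0,0]*dep,-(v-K[1,2])/K[1,1]*dep,-dep],-1)
    return P@T[:3,:3].T+T[:3,3]
def save(n,im): cv2.imwrite(f"pics/{n}.png",cv2.cvtColor(im,cv2.COLOR_RGB2BGR))
E
python3 - <<'E'
from h import *
print(get_obs())
for c in ("top","side"):
    im,d=read_camera(c); save(c+"0",im); np.save(c+"0.npy",d); k=cal(c)[2]; print(c,k)
    for n in ("model","model_center","clamp","seat","jaw","hub","grip","white_model"):
        r=pinpoint(c,n)[:2]; print(n,[(np.round(x["uv"],1),round(x["conf"],2)) for x in r])
E
```

```text
pics
{'time_s': 0.0, 'qpos': array([70.30836371, 18.43896312, -4.01409315, 83.17514579,  1.29529797,
       78.53990537, -3.26151993]), 'joint_velocities': array([-0.03382241, -0.0653115 , -0.08436834,  0.05655667, -0.04442086,
        0.04881264,  0.08659424]), 'effort': array([-9.00586042e-05, -4.91287458e+01, -4.03918857e-01, -3.12527239e+01,
       -6.37667114e-02,  4.38751420e-02,  1.74004763e-04]), 'tool_pos': array([ 0.22737267, -0.60834729,  0.22146027]), 'tool_rot': array([-1.79891239e+02,  6.47648884e-03,  2.04985721e+01]), 'force': array([ 0.94558728, -0.84210984, -0.69428585]), 'wrist_torque': array([-0.02080507,  0.02270457, -0.02778703]), 'grip_width': 0.08664479742418031}
top {'intrinsics': array([[505.36894425,   0.        , 287.01311236],
       [  0.        , 505.36894425, 203.49319093],
       [  0.        ,   0.        ,   1.        ]]), 'cam_to_world': array([[ 7.68561294e-03,  9.91585659e-01, -1.29223887e-01,
         3.79667313e-01],
       [-9.99970287e-01,  7.69823070e-03, -4.01856215e-04,
        -6.87475425e-02],
       [ 5.96320436e-04,  1.29223136e-01,  9
[... 641 characters left out ...]
 0.        , 406.64517466, 213.99399078],
       [  0.        ,   0.        ,   1.        ]]), 'cam_to_world': array([[-0.92536157,  0.20542416, -0.31860145,  0.29150935],
       [-0.37883882, -0.53144844,  0.75765672,  0.61017707],
       [-0.01367925,  0.82180501,  0.56960461,  0.59217376],
       [ 0.        ,  0.        ,  0.        ,  1.        ]])}
model [(array([283.2, 181.1]), 0.72), (array([187.8, 370.1]), 0.64)]
model_center [(array([189.4, 361.8]), 0.82)]
clamp [(array([277.4, 248.6]), 0.89)]
seat [(array([277.3, 259.3]), 0.95)]
jaw [(array([280.1, 239.8]), 0.66)]
hub []
grip [(array([264.7, 174.1]), 0.54)]
white_model [(array([273.2, 404.4]), 0.91), (array([380.6, 217.6]), 0.32)]
```

View pics/top0.png

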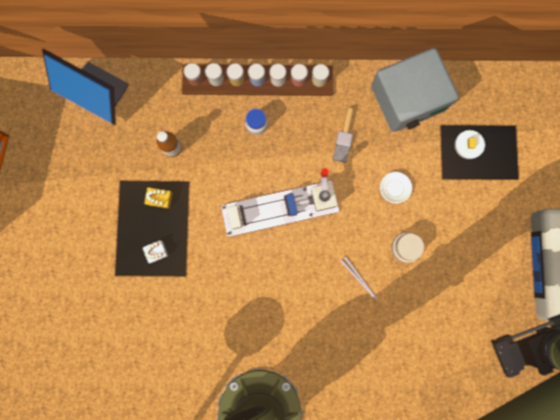

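View pics/side0.png

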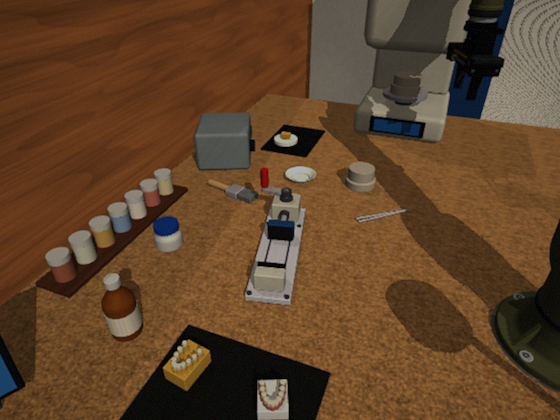

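Run:
```python
from h import *
for n,z in (("model_center",.025),("clamp",0),("seat",.014),("jaw",.014),("grip",.11),("hub",.11)):
    for c in("top","side"):
        r=pinpoint(c,n)
        if r: print(n,c,atz(c,r[0]["uv"],z).round(4))
im=cv2.cvtColor(cv2.imread("pics/top0.png"),cv2.COLOR_BGR2HSV); P=cloud("top",np.load("top0.npy"))
# yellow
def mr(m,name):
    n,l,s,c=cv2.connectedComponentsWithStats(m.astype(np.uint8))
    for i in np.argsort(-s[1:,4])[:3]+1:
        q=P[l==i]; q=q[np.isfinite(q).all(1)]
        if len(q)<15: continue
        print(name,s[i],c[i].round(1),np.median(q,0).round(4),q[:,2].max().round(3), [np.round(x,4) for x in cv2.minAreaRect((q[:,:2]*1000).astype(np.float32))])
H,S,V=im[...,0],im[...,1],im[...,2]
mr((H>18)&(H<35)&(S>80)&(V>80)&(P[...,2]>.02)&(P[...,2]<.045),"yel")
mr((H>95)&(H<130)&(S>90)&(V>60),"blue")
mr(((H<8)|(H>172))&(S>120)&(V>70),"red")
```

```text
model_center top [0.5788 0.2884 0.025 ]
model_center side [0.573  0.2901 0.025 ]
clamp top [ 0.5549 -0.0458  0.    ]
clamp side [ 0.5567 -0.0548  0.    ]
seat top [ 0.5469 -0.0006  0.014 ]
seat side [ 0.5374 -0.0056  0.014 ]
jaw top [ 0.5565 -0.0699  0.014 ]
jaw side [ 0.5562 -0.0706  0.014 ]
grip top [ 0.6353 -0.1716  0.11  ]
grip side [ 0.6398 -0.1829  0.11  ]
hub top [ 0.5791 -0.1697  0.11  ]
yel [145 189  27  19 285] [159.8 198.3] [0.573  0.2833 0.0343] 0.045 [array([575.8771, 291.3962]), array([65.5405, 46.2294]), np.float64(81.477)]
yel [468 137   9  12  83] [471.6 142.9] [ 0.7367 -0.5855  0.0357] 0.042 [array([ 739.6795, -587.6296]), array([32.6502, 20.9056]), np.float64(9.6647)]
yel [313  79  12   7  33] [318.   82.7] [ 0.9096 -0.1545  0.0307] 0.045 [array([ 912.2339, -153.9897]), array([33.2341,  8.4404]), np.float64(68.8009)]
blue [  44   54   68   68 2061] [78.6 88.1] [0.8645 0.5021 0.0992] 1.423 [array([672.4011, 247.5396]), array([857.0893,  91.2149]), np.float64(53.2896)]
blue [532 236  11  57 382] [536.9 262.7] [ 0.4071 -0.7438  0.051 ] 1.423 [array([ 353.5229, -418.2983]), array([150.1301, 684.7904]), np.float64(8.0882)]
blue [246 109  20  19 284] [255.5 118.4] [0.7954 0.0213 0.0598] 0.068 [array([795.5964,  20.6867]), array([52.1315, 53.0087]), np.float64(74.5674)]
red [321 168   7   9  48] [324.1 172.3] [ 0.6303 -0.1642  0.1316] 1.423 [array([ 520.2419, -125.9027]), array([ 16.1121, 303.0712]), np.float64(70.9174)]
red [292  80  12   6  37] [297.3  82.8] [ 0.9091 -0.0942  0.0307] 0.045 [array([911.585 , -94.0128]), array([32.6713,  8.9012]), np.float64(72.375)]
```

The top view shows the clamp running from (230,215) to (330,195), with the crank hub at about (325,193) and the red grip at (324,172). The yellow model is at (160,198), above the white one at (155,251). The side view agrees. Next I'll look from the wrist camera above the clamp.

```bash
cat >> h.py <<'E'
def go(t,yaw=None,ref=None):
    "tool-frame shift and turn from present pose to world target"
    o=get_obs(); Rm=R.from_euler('xyz',o["tool_rot"],degrees=True).as_matrix()
    s=Rm.T@(np.array(t)-o["tool_pos"]); y=0 if yaw is None else -((yaw-o["tool_rot"][2]+180)%360-180)
    print("pose",o["time_s"],o["tool_pos"].round(4),o["tool_rot"].round(2),"shift",s.round(4),"turn",round(y,2),"q",o["qpos"].round(0),"w",round(o["grip_width"],4)); return s,y
E
python3 - <<'E'
from h import *
k=cal("wrist")[2]; print({a:np.round(b,4) for a,b in k.items()})
go([.53,-.05,.42],102)
P=cloud("top",np.load("top0.npy"))
Q=P.reshape(-1,3)
m=(Q[:,2]>.009)&(Q[:,2]<.07)&(Q[:,0]>.46)&(Q[:,0]<.66)&(Q[:,1]>-.23)&(Q[:,1]<.13)
print(cv2.minAreaRect((Q[m,:2]*1000).astype(np.float32)))
E
```

```text
{'intrinsics': array([[323.1934,   0.    , 277.631 ],
       [  0.    , 323.1934, 214.1502],
       [  0.    ,   0.    ,   1.    ]]), 'T_tool_cam': array([[-1.100e-03,  9.570e-01,  2.900e-01,  8.070e-02],
       [ 1.000e+00,  8.000e-04,  1.200e-03,  1.500e-03],
       [ 1.000e-03,  2.900e-01, -9.570e-01, -1.622e-01],
       [ 0.000e+00,  0.000e+00,  0.000e+00,  1.000e+00]])}
pose 1.5 [ 0.2277 -0.6089  0.2226] [179.99   0.    20.5 ] shift [ 0.4789 -0.4175 -0.1975] turn -81.5 q [70. 18. -4. 83.  1. 79. -3.] w 0.0868
((547.6353759765625, -42.906097412109375), (338.21270751953125, 187.13980102539062), 85.004638671875)
```

{"name": "drive_tool", "arguments": {
  "moves": "0.03 -0.025 -0.005 -5 1; 0.06 -0.055 -0.01 -10 1; 0.09 -0.085 -0.02 -16 1; 0.13 -0.115 -0.03 -22 1; 0.165 -0.145 -0.038 -28 1; 0.2 -0.18 -0.038 -34 1; 0.235 -0.21 -0.038 -40 1; 0.27 -0.245 -0.038 -46 1"
}}

```text
time_s: 2.3
tool_pos: [0.3954, -0.2834, 0.2609]
tool_rot: [179.9, 0.0, 66.7]
force: [0.9, 0.3, 0.4]
grip_width: 0.0869
```

```bash
python3 -c "
from h import *
go([.542,-.003,.26],102)"
```

```text
pose 2.3 [ 0.3954 -0.2834  0.2609] [1.7993e+02 4.0000e-02 6.6710e+01] shift [0.3155 0.0238 0.0007] turn -35.29 q [ 55.  -2. -22. 102.  -1.  80.  10.] w 0.0869
```

{"name": "drive_tool", "arguments": {
  "moves": "0.04 0.003 0 -5 1; 0.085 0.006 0 -10 1; 0.13 0.01 0 -15 1; 0.175 0.013 0 -20 1; 0.22 0.016 0 -25 1; 0.26 0.02 0 -30 1; 0.3 0.023 0 -35 1; 0.315 0.024 0 -35.3 1"
}}

```text
time_s: 3.1
tool_pos: [0.5433, -0.0006, 0.2609]
tool_rot: [179.9, -0.1, 102.2]
force: [-0.3, 0.7, -0.3]
grip_width: 0.0867
```

Run:
```python
from h import *
go([.576,.291,.2],82)
im,d=read_camera("wrist"); save("w1",im); np.save("w1.npy",d); np.save("w1T.npy",cal("wrist")[1])
for n,z in (("clamp",0),("seat",.014),("jaw",.014),("grip",.11),("hub",.11)):
    r=pinpoint("wrist",n)
    if r: print(n,np.round(r[0]["uv"],1),round(r[0]["conf"],2),atz("wrist",r[0]["uv"],z).round(4))
P=cloud("wrist",d); Q=P.reshape(-1,3)
hsv=cv2.cvtColor(im,cv2.COLOR_RGB2HSV).reshape(-1,3)
def rect(m,n): print(n,m.sum(),np.median(Q[m],0).round(4),[np.round(x,2) for x in cv2.minAreaRect((Q[m,:2]*1000).astype(np.float32))])
box=(abs(Q[:,0]-.56)<.12)&(Q[:,1]>-.25)&(Q[:,1]<.13)
rect(box&(Q[:,2]>.008)&(Q[:,2]<.02),"bed")
rect(box&(Q[:,2]>.045)&(Q[:,2]<.06)&(hsv[:,0]>95)&(hsv[:,0]<130)&(hsv[:,1]>90),"blue top")
rect(box&(Q[:,2]>.048)&(Q[:,2]<.062)&(Q[:,1]>.01),"stop top")
red=((hsv[:,0]<8)|(hsv[:,0]>172))&(hsv[:,1]>120)&(Q[:,2]>.08)&(Q[:,2]<.15)
rect(red,"red"); rect(red&(Q[:,2]>.128),"redtop")
```

```text
pose 3.1 [ 0.5433 -0.0006  0.2609] [ 1.7991e+02 -1.1000e-01  1.0222e+02] shift [0.2779 0.0936 0.0616] turn 20.22 q [ 35.   7. -40.  94.   5.  81.   6.] w 0.0867
clamp [275.4 214.3] 0.92 [ 0.5509 -0.0512  0.    ]
seat [274.6 183.3] 0.83 [ 0.5399 -0.0095  0.014 ]
jaw [274.3 231.8] 0.85 [ 0.5523 -0.0761  0.014 ]
grip [324.7 354.5] 0.61 [ 0.6337 -0.1794  0.11  ]
hub [276.6 345.8] 0.69 [ 0.5764 -0.1791  0.11  ]
bed 10023 [ 0.5416 -0.0154  0.0137] [array([545.35, -34.62]), array([ 90.09, 270.86]), np.float64(12.55)]
blue top 765 [ 0.558  -0.0881  0.054 ] [array([558.38, -88.39]), array([57.37, 22.14]), np.float64(11.37)]
stop top 1790 [0.5234 0.0633 0.0531] [array([524.11,  59.41]), array([59.09, 41.76]), np.float64(11.53)]
red 258 [ 0.63   -0.1688  0.1049] [array([ 631.06, -170.33]), array([18.51,  8.09]), np.float64(14.26)]
redtop 0 [nan nan nan] [array([0., 0.]), array([0., 0.]), np.float64(0.0)]
  return _methods._mean(a, axis=axis, dtype=dtype,
  ret = um.true_divide(
```

View pics/w1.png

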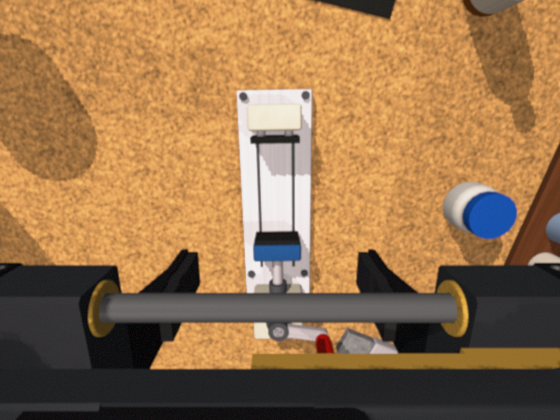

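The wrist view shows the bed from (237,90) down, the stop jaw at (275,118), its black pad at (275,139), the blue jaw at (277,248) and the hub at (278,330). The bed fit gives a clamp yaw of about 12.5° and an origin near (0.550,-0.053). Now to the model.

{"name": "drive_tool", "arguments": {
  "moves": "0.025 0.008 0.005 2 1; 0.06 0.02 0.012 5 1; 0.1 0.034 0.02 8 1; 0.145 0.049 0.03 11 1; 0.19 0.064 0.04 14 1; 0.23 0.078 0.05 17 1; 0.265 0.09 0.058 20 1; 0.278 0.0935 0.06 20 1"
}}

```text
time_s: 4.2
tool_pos: [0.576, 0.2882, 0.1992]
tool_rot: [-179.9, -0.0, 81.9]
force: [-0.7, 1.2, 0.4]
grip_width: 0.0869
```

Run:
```python
from h import *
im,d=read_camera("wrist"); save("w2",im); np.save("w2.npy",d)
r=pinpoint("wrist","model_center"); print([(x["uv"],x["conf"],atz("wrist",x["uv"],.025).round(4)) for x in r[:2]])
P=cloud("wrist",d); Q=P.reshape(-1,3); hsv=cv2.cvtColor(im,cv2.COLOR_RGB2HSV).reshape(-1,3)
m=(abs(Q[:,0]-.576)<.06)&(abs(Q[:,1]-.291)<.06)&(Q[:,2]>.015)&(Q[:,2]<.05)
y=m&(hsv[:,0]>15)&(hsv[:,0]<35)&(hsv[:,1]>80)
for n,k in(("all",m),("yel",y),("ytop",y&(abs(Q[:,2]-.033)<.003))): print(n,k.sum(),np.median(Q[k],0).round(4),[np.round(x,2) for x in cv2.minAreaRect((Q[k,:2]*1000).astype(np.float32))])
go([.576,.291,.006],82)
```

```text
[([277.4, 190.7], 0.84, array([0.5775, 0.2895, 0.025 ]))]
all 2704 [0.5798 0.2925 0.0342] [array([579.44, 289.25]), array([63.62, 46.02]), np.float64(81.71)]
yel 2048 [0.5793 0.2903 0.0338] [array([579.44, 289.25]), array([63.62, 46.02]), np.float64(81.71)]
ytop 1695 [0.579  0.2884 0.0337] [array([579.46, 289.18]), array([63.47, 46.03]), np.float64(81.76)]
pose 4.3 [0.5764 0.2865 0.1999] [-1.7992e+02  2.0000e-02  8.1940e+01] shift [ 0.0045 -0.0007  0.1939] turn -0.06 q [  5.  24. -45.  85.  17.  78. -49.] w 0.087
```

View pics/w2.png

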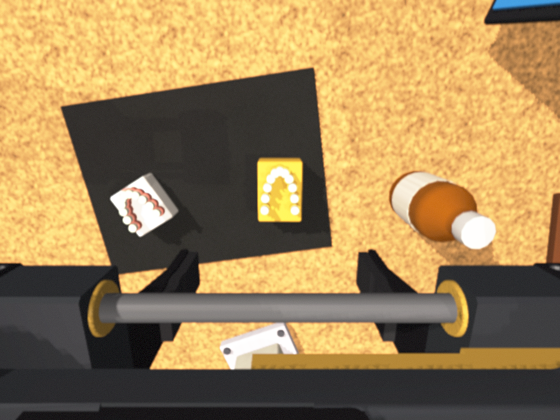

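The yellow model is at (280,190), squarely in line with the fingers, and the fitted size of 63.5 x 46 mm matches the spec. Its centre is (0.5793, 0.2892) and its yaw 81.8°. I'll descend and grasp.

{"name": "drive_tool", "arguments": {
  "moves": "0.002 0.0027 0.03 0 1; 0.002 0.0027 0.065 0 1; 0.002 0.0027 0.1 0 1; 0.002 0.0027 0.135 0 1; 0.002 0.0027 0.165 0 1; 0.002 0.0027 0.183 0 1; 0.002 0.0027 0.191 0 1; 0.002 0.0027 0.191 0 1",
  "grip_force": 25
}}

```text
time_s: 5.1
tool_pos: [0.5804, 0.2857, 0.0094]
tool_rot: [-180.0, 0.1, 81.7]
force: [-0.6, -0.4, -0.3]
grip_width: 0.0871
```

{"name": "drive_tool", "arguments": {
  "moves": "0 0 0 0 -1; 0 0 0 0 -1; 0 0 0 0 -1; 0 0 0 0 -1; 0 0 0 0 -1; 0 0 0 0 -1; 0 0 0 0 -1; 0 0 0 0 -1"
}}

```text
time_s: 5.9
tool_pos: [0.5795, 0.2875, 0.0096]
tool_rot: [-180.0, 0.0, 81.8]
force: [-2.2, 0.4, 2.4]
grip_width: 0.0457
```

{"name": "drive_tool", "arguments": {
  "moves": "0 0 -0.015 0 -1; 0 0 -0.045 0 -1; -0.01 0 -0.08 0 -1; -0.03 0.001 -0.105 -3 -1; -0.065 0.001 -0.12 -6 -1; -0.105 0.002 -0.12 -9 -1; -0.145 0.003 -0.12 -12 -1; -0.18 0.003 -0.12 -15 -1"
}}

```text
time_s: 6.7
tool_pos: [0.5572, 0.1061, 0.1302]
tool_rot: [180.0, 0.1, 96.9]
force: [-0.1, 0.5, -2.9]
grip_width: 0.046
```

Run:
```python
from h import *
go([.541,-.0145,.10],102.4); o=get_obs(); print(o["force"])
```

```text
pose 6.7 [0.5572 0.1061 0.1302] [1.7995e+02 9.0000e-02 9.6870e+01] shift [-0.1178 -0.0306  0.0304] turn -5.53 q [ 26.  18. -46. 101.  14.  68. -17.] w 0.046
[-0.13172936  0.48431693 -2.86580487]
```

{"name": "drive_tool", "arguments": {
  "moves": "-0.02 -0.005 0.003 -1 -1; -0.045 -0.012 0.01 -2 -1; -0.07 -0.018 0.017 -3.5 -1; -0.095 -0.025 0.025 -4.5 -1; -0.112 -0.029 0.03 -5.5 -1; -0.118 -0.0305 0.03 -5.5 -1; -0.118 -0.0305 0.03 -5.5 -1; -0.118 -0.0305 0.03 -5.5 -1"
}}

```text
time_s: 7.5
tool_pos: [0.5415, -0.0106, 0.1003]
tool_rot: [179.9, -0.0, 102.4]
force: [-0.4, -0.3, -1.8]
grip_width: 0.0463
```

Run:
```python
from h import *
import time
for i in range(3): im,d=read_camera("wrist"); o=get_obs(); print(o["tool_pos"].round(4),o["tool_rot"].round(2))
save("w3",im)
P=cloud("wrist",d); Q=P.reshape(-1,3); hsv=cv2.cvtColor(im,cv2.COLOR_RGB2HSV).reshape(-1,3)
m=(abs(Q[:,0]-.54)<.12)&(Q[:,1]>-.25)&(Q[:,1]<.13)
def rect(m,n): print(n,m.sum(),[np.round(x,2) for x in cv2.minAreaRect((Q[m,:2]*1000).astype(np.float32))])
rect(m&(abs(Q[:,2]-.014)<.004),"bed")
rect(m&(abs(Q[:,2]-.055)<.003)&(Q[:,1]>.02),"stoptop")
b=m&(abs(Q[:,2]-.055)<.003)&(Q[:,1]<.02)&(Q[:,1]>-.12); 
if b.sum()>10: rect(b,"jawtop")
for n,z in (("seat",.014),("clamp",0)):
    r=pinpoint("wrist",n)
    if r: print(n,r[0]["conf"],atz("wrist",r[0]["uv"],z).round(4))
# bed side edges, perpendicular fit
a=np.radians(102.4); e=np.array([np.cos(a),np.sin(a)]); x=np.array([np.sin(a),-np.cos(a)])
B=Q[m&(abs(Q[:,2]-.014)<.004),:2]; s=B@e; t=B@x
for lo in np.arange(s.min()+.005,s.max()-.005,.02):
    k=(s>lo)&(s<lo+.02)
    if k.sum()>20: print(lo.round(3),(t[k].min()*1e3).round(1),(t[k].max()*1e3).round(1))
print("tcp",o["tool_pos"][:2]@e,o["tool_pos"][:2]@x)
```

```text
[ 0.5415 -0.0104  0.1003] [ 1.7992e+02 -1.0000e-02  1.0240e+02]
[ 0.5414 -0.0103  0.1001] [ 1.7994e+02 -1.0000e-02  1.0242e+02]
[ 0.5413 -0.0105  0.1   ] [ 1.7995e+02 -1.0000e-02  1.0242e+02]
bed 13065 [array([545.08, -16.31]), array([ 90.43, 250.17]), np.float64(13.18)]
stoptop 5448 [array([525.49,  67.54]), array([59.42, 41.79]), np.float64(13.06)]
jawtop 267 [array([562.55, -91.1 ]), array([57.92,  5.46]), np.float64(13.28)]
seat 0.9 [ 0.5444 -0.0073  0.014 ]
-0.253 485.3 575.3
-0.233 485.1 573.8
-0.153 484.1 574.2
-0.133 483.7 573.7
-0.113 483.5 573.6
-0.093 483.1 573.1
-0.073 482.9 572.8
-0.053 482.7 572.6
-0.033 482.1 572.5
-0.013 482.3 571.6
tcp -0.1264696482173135 0.5264149761749655
```

View pics/w3.png

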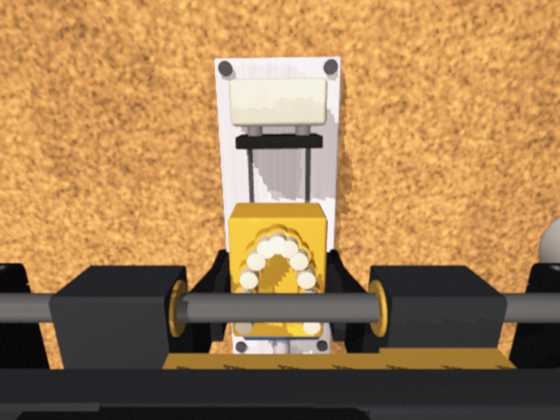

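The model is over the bed: the bed edges, the stop jaw and the model are all centred on column 278. The closer bed fit gives a clamp yaw of about 13.1°. I'll shift 1 mm, turn 0.7° and lower.

{"name": "drive_tool", "arguments": {
  "moves": "0 0.001 0.01 -0.7 -1; 0.002 0.001 0.03 -0.7 -1; 0.002 0.001 0.048 -0.7 -1; 0.002 0.001 0.06 -0.7 -1; 0.002 0.001 0.07 -0.7 -1; 0.002 0.001 0.075 -0.7 -1; 0.002 0.001 0.079 -0.7 -1; 0.002 0.001 0.079 -0.7 -1"
}}

```text
time_s: 8.55
tool_pos: [0.542, -0.0098, 0.0209]
tool_rot: [180.0, 0.0, 103.0]
force: [-0.9, 0.4, -1.8]
grip_width: 0.0462
```

{"name": "drive_tool", "arguments": {
  "moves": "0 0 0 0 0.1; 0 0 0 0 0.4; 0 0 0 0 0.6; 0 0 0 0 0.6; 0 0 0 0 0.6; 0 0 0 0 0.6; 0 0 -0.015 0 0.6; 0 0 -0.04 0 0.6"
}}

```text
time_s: 9.35
tool_pos: [0.5401, -0.0098, 0.0603]
tool_rot: [-179.8, -0.1, 103.0]
force: [0.5, -0.2, -0.4]
grip_width: 0.0696
```

{"name": "drive_tool", "arguments": {
  "moves": "0 0 -0.04 0 0.6; 0 0 -0.085 0 0.6; 0 0 -0.13 0 0.6; -0.025 0 -0.165 0 0.6; -0.065 0 -0.185 0 0.6; -0.105 0.001 -0.19 0 0.6; -0.145 0.001 -0.19 0 0.6; -0.168 0.001 -0.19 0 0.6"
}}

```text
time_s: 10.15
tool_pos: [0.5803, -0.1774, 0.2516]
tool_rot: [180.0, 0.1, 102.8]
force: [0.8, 0.4, -0.6]
grip_width: 0.0696
```

```bash
cat > look.py <<'E'
from h import *
import sys
nm=sys.argv[1]
im,d=read_camera("wrist"); save(nm,im); o=get_obs(); print(o["time_s"],o["tool_pos"].round(4),o["tool_rot"].round(2))
P=cloud("wrist",d); Q=P.reshape(-1,3); hsv=cv2.cvtColor(im,cv2.COLOR_RGB2HSV).reshape(-1,3)
np.savez(nm,Q=Q,hsv=hsv)
m=(abs(Q[:,0]-.57)<.15)&(Q[:,1]>-.3)&(Q[:,1]<.13)
def rect(m,n):
    if m.sum()>10: print(n,m.sum(),np.median(Q[m],0).round(4),[np.round(x,2) for x in cv2.minAreaRect((Q[m,:2]*1000).astype(np.float32))])
h=hsv[:,0]; S=hsv[:,1]
rect(m&(abs(Q[:,2]-.014)<.004),"bed")
rect(m&(abs(Q[:,2]-.055)<.003)&(h>95)&(h<130)&(S>80),"bluetop")
rect(m&(abs(Q[:,2]-.055)<.003)&(Q[:,1]>.03),"stoptop")
rect(m&(abs(Q[:,2]-.044)<.004)&(h>15)&(h<35)&(S>110)&(Q[:,1]>-.06),"yel")
red=m&((h<8)|(h>172))&(S>120)&(Q[:,2]>.08)&(Q[:,2]<.15)
rect(red,"red"); rect(red&(Q[:,2]>.130),"redtop")
for n,z in (("grip",.11),("hub",.11),("jaw",.014),("seat",.014),("model_center",.036)):
    r=pinpoint("wrist",n)
    for q in r[:2]: print(n,np.round(q["uv"],1),round(q["conf"],2),atz("wrist",q["uv"],z).round(4))
E
python3 look.py w4
```

```text
10.2 [ 0.5803 -0.1809  0.2506] [-1.7999e+02  1.4000e-01  1.0256e+02]
bed 8590 [ 0.5661 -0.0794  0.0133] [array([ 586.39, -135.54]), array([153.66, 331.03]), np.float64(30.74)]
bluetop 1109 [ 0.5608 -0.0862  0.0536] [array([561.18, -86.22]), array([57.98, 21.81]), np.float64(12.53)]
yel 1619 [ 0.5447 -0.0222  0.0432] [array([544.79, -18.91]), array([45.03, 47.33]), np.float64(12.42)]
red 511 [ 0.6334 -0.1697  0.1313] [array([ 635.81, -171.73]), array([17.73, 18.49]), np.float64(52.69)]
redtop 303 [ 0.6362 -0.1718  0.1321] [array([ 636.23, -171.95]), array([17.52, 17.05]), np.float64(78.67)]
grip [336.5 206.1] 0.71 [ 0.6375 -0.1696  0.11  ]
grip [276.6  23.6] 0.58 [ 0.5467 -0.029   0.11  ]
hub [277.2 193.1] 0.58 [ 0.5785 -0.166   0.11  ]
hub [400.3 251.4] 0.19 [ 0.7135 -0.1973  0.11  ]
jaw [275.5  85.4] 0.77 [ 0.5532 -0.0621  0.014 ]
seat [276.7 190.6] 0.61 [ 0.5824 -0.1814  0.014 ]
model_center [275.3  16.4] 0.62 [0.5386 0.0017 0.036 ]
```

View pics/w4.png

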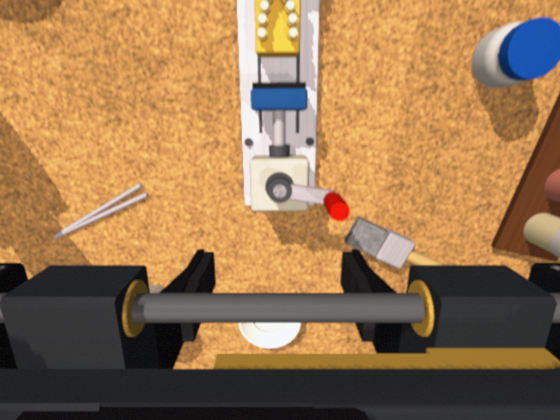

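The model stands in the gap at (278,25), with the blue jaw at (279,98). The hub knob is at (279,187) and the top of the red grip at (338,208). I'll repeat the measurement now the arm has settled, adding the hub from depth.

```bash
python3 look.py w5
python3 - <<'E'
from h import *
for n in("w4","w5"):
    f=np.load(n+".npz"); Q=f["Q"];hsv=f["hsv"]
    m=(np.hypot(Q[:,0]-.5785,Q[:,1]+.17)<.03)&(Q[:,2]>.064)
    print(np.percentile(Q[m,2],[5,25,50,75,95]).round(4))
    top=m&(Q[:,2]>.092)
    for lo in (.075,.085,.09,.095):
        k=m&(Q[:,2]>lo)
        if k.sum()>10: print(lo,k.sum(),np.round(cv2.minEnclosingCircle((Q[k,:2]*1000).astype(np.float32))[0],1),np.median(Q[k],0).round(4))
    g=(Q[:,2]>.059)&(Q[:,2]<.0625)&(np.hypot(Q[:,0]-.5785,Q[:,1]+.17)<.05)
    print("gearbox",g.sum(),[np.round(x,1) for x in cv2.minAreaRect((Q[g,:2]*1000).astype(np.float32))])
E
```

```text
10.5 [ 0.5804 -0.1708  0.2509] [ 1.7998e+02 -3.0000e-02  1.0319e+02]
bed 8518 [ 0.5633 -0.0647  0.0143] [array([ 584.67, -128.24]), array([154.58, 334.98]), np.float64(30.5)]
bluetop 1207 [ 0.5612 -0.082   0.0545] [array([561.03, -81.72]), array([57.43, 22.06]), np.float64(13.12)]
yel 1701 [ 0.544  -0.0165  0.0442] [array([543.65, -12.27]), array([44.98, 53.9 ]), np.float64(13.67)]
red 531 [ 0.6337 -0.1651  0.132 ] [array([ 636.24, -167.41]), array([17.81, 18.32]), np.float64(57.9)]
redtop 304 [ 0.6363 -0.1678  0.133 ] [array([ 636.55, -167.9 ]), array([17.25, 17.3 ]), np.float64(58.31)]
grip [333.2 210.7] 0.67 [ 0.6363 -0.1678  0.11  ]
hub [274.5 200.2] 0.93 [ 0.578  -0.1709  0.11  ]
jaw [277.9  91.7] 0.55 [ 0.5576 -0.0684  0.014 ]
model_center [275.2  26.3] 0.97 [ 0.5409 -0.0093  0.036 ]
[0.3336 0.3385 0.3559 0.3615 0.365 ]
0.075 21894 [ 578.5 -169.9] [ 0.5768 -0.1559  0.356 ]
0.085 21182 [ 576.5 -160.1] [ 0.5763 -0.1557  0.3564]
0.09 21178 [ 576.5 -160.1] [ 0.5763 -0.1557  0.3564]
0.095 21178 [ 576.5 -160.1] [ 0.5763 -0.1557  0.3564]
gearbox 935 [array([ 581.3, -175.4]), array([62.6, 56.6]), np.float64(13.9)]
[0.0846 0.3488 0.3574 0.3622 0.3658]
0.075 14497 [ 580.  -165.9] [ 0.5745 -0.1475  0.3575]
0.085 13837 [ 576.5 -160.6] [ 0.5738 -0.1473  0.358 ]
0.09 13783 [ 574.5 -150.5] [ 0.5738 -0.1473  0.358 ]
0.095 13783 [ 574.5 -150.5] [ 0.5738 -0.1473  0.358 ]
gearbox 1719 [array([ 581.9, -171.9]), array([64.1, 58.4]), np.float64(13.0)]
```

{"name": "drive_tool", "arguments": {
  "moves": "-0.005 0.025 0.02 0 0.2; -0.01 0.05 0.05 0 0.2; -0.01 0.055 0.075 0 0.2; -0.01 0.055 0.1 0 0.2; -0.01 0.055 0.12 0 0.2; -0.01 0.055 0.14 0 0.2; -0.01 0.055 0.154 0 0.2; -0.01 0.055 0.154 0 0.2",
  "grip_force": 40
}}

```text
time_s: 11.55
tool_pos: [0.6346, -0.1705, 0.0942]
tool_rot: [-179.8, -0.1, 103.0]
force: [-0.3, 0.4, 0.2]
grip_width: 0.0522
```

Run:
```python
from h import *
for i in range(2): im,d=read_camera("wrist")
o=get_obs(); print(o["tool_pos"].round(4),o["tool_rot"].round(2),o["force"].round(2)); go([.6364,-.168,.097],103.2)
save("w6",im)
Q=np.load("w5.npz")["Q"]
m=(np.hypot(Q[:,0]-.58,Q[:,1]+.17)<.022)&(Q[:,2]>.084)&(Q[:,2]<.12)
print(m.sum(),np.median(Q[m],0),cv2.minEnclosingCircle((Q[m,:2]*1000).astype(np.float32)))
```

```text
[ 0.6364 -0.1707  0.097 ] [1.7998e+02 1.0000e-02 1.0300e+02] [ 0.45 -0.11  0.01]
pose 11.65 [ 0.6364 -0.1707  0.097 ] [1.7998e+02 1.0000e-02 1.0300e+02] shift [0.0026 0.0006 0.    ] turn -0.2 q [ 41.  29. -38.  89.  19.  68.  13.] w 0.0523
293 [ 0.58150516 -0.17263926  0.08454596] ((584.6080322265625, -172.03750610351562), 15.420618057250977)
```

View pics/w6.png

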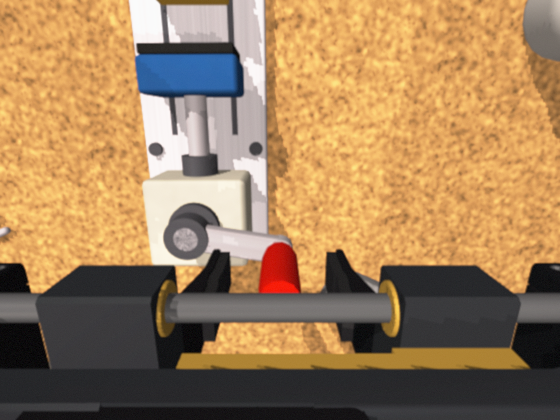

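The red grip at (280,270) sits between the fingers. I'll shift 2.5 mm and close on it.

{"name": "drive_tool", "arguments": {
  "moves": "0.0025 0.0005 0 0 0.2; 0.0025 0.0005 0 0 -1; 0.0025 0.0005 0 0 -1; 0.0025 0.0005 0 0 -1; 0.0025 0.0005 0 0 -1; 0.0025 0.0005 0 0 -1; 0.0025 0.0005 0 0 -1; 0.0025 0.0005 0 0 -1"
}}

```text
time_s: 12.45
tool_pos: [0.636, -0.1683, 0.0966]
tool_rot: [-180.0, 0.0, 103.0]
force: [-0.0, -0.1, 1.0]
grip_width: 0.0179
```

```bash
cat > arc.py <<'E'
# python3 arc.py hx hy radius a0 step [n]: rows for next arc from commanded angle a0 (deg), yaw fixed at 103
from h import *
import sys
hx,hy,r,a0,st=map(float,sys.argv[1:6]); 
o=get_obs(); p=o["tool_pos"]; a=np.degrees(np.arctan2(p[1]-hy,p[0]-hx)); f=o["force"]
ar=np.radians(a); rad=np.array([np.cos(ar),np.sin(ar)]); tan=np.array([np.sin(ar),-np.cos(ar)])
print("t",o["time_s"],"pos",p.round(4),"ang",a.round(2),"rad",np.hypot(p[0]-hx,p[1]-hy).round(4),"Frad",(f[:2]@rad).round(2),"Ftan(resist)",(-f[:2]@tan).round(2),"Fz",f[2].round(1),"tau",o["wrist_torque"].round(2),"w",o["grip_width"].round(4))
y=np.radians(103.0); X=np.array([np.cos(y),np.sin(y)]); Y=np.array([np.sin(y),-np.cos(y)])
c=lambda d: np.array([np.cos(np.radians(d)),np.sin(np.radians(d))])*r
rows=[]
for i in range(1,9):
    d=c(a0-st*i)-c(a0); rows.append(f"{d@X:.4f} {d@Y:.4f} 0 0 -1")
print("; ".join(rows))
E
python3 arc.py .5815 -.172 .055 4 12
```

```text
Traceback (most recent call last):
  File "arc.py", line 7, in <module>
    print("t",o["time_s"],"pos",p.round(4),"ang",a.round(2),"rad",np.hypot(p[0]-hx,p[1]-hy).round(4),"Frad",(f[:2]@rad).round(2),"Ftan(resist)",(-f[:2]@tan).round(2),"Fz",f[2].round(1),"tau",o["wrist_torque"].round(2),"w",o["grip_width"].round(4))
                                                                                                                                                                                                                              ^^^^^^^^^^^^^^^^^^^^^
AttributeError: 'float' object has no attribute 'round'
```

```bash
sed -i 's/o\["grip_width"\].round(4)/round(o["grip_width"],4)/' arc.py; python3 arc.py .5815 -.172 .055 4 12
```

```text
t 12.45 pos [ 0.636  -0.1683  0.0966] ang 3.9 rad 0.0546 Frad -0.04 Ftan(resist) -0.12 Fz 1.0 tau [-0.06 -0.06  0.01] w 0.0179
-0.0111 -0.0030 0 0 -1; -0.0214 -0.0082 0 0 -1; -0.0303 -0.0154 0 0 -1; -0.0375 -0.0244 0 0 -1; -0.0427 -0.0346 0 0 -1; -0.0457 -0.0457 0 0 -1; -0.0463 -0.0572 0 0 -1; -0.0445 -0.0686 0 0 -1
```

{"name": "drive_tool", "arguments": {
  "moves": "-0.0111 -0.0030 0 0 -1; -0.0214 -0.0082 0 0 -1; -0.0303 -0.0154 0 0 -1; -0.0375 -0.0244 0 0 -1; -0.0427 -0.0346 0 0 -1; -0.0457 -0.0457 0 0 -1; -0.0463 -0.0572 0 0 -1; -0.0445 -0.0686 0 0 -1"
}}

```text
time_s: 13.25
tool_pos: [0.5793, -0.2271, 0.0966]
tool_rot: [179.9, -0.0, 103.0]
force: [4.7, 6.6, -2.4]
grip_width: 0.0182
```

```bash
python3 arc.py .5815 -.172 .055 -92 16
```

```text
t 13.25 pos [ 0.5793 -0.2271  0.0966] ang -92.33 rad 0.0551 Frad -6.78 Ftan(resist) 4.42 Fz -2.4 tau [ 1.11 -1.23 -0.05] w 0.0182
0.0060 -0.0141 0 0 -1; 0.0156 -0.0260 0 0 -1; 0.0282 -0.0348 0 0 -1; 0.0426 -0.0398 0 0 -1; 0.0579 -0.0406 0 0 -1; 0.0728 -0.0371 0 0 -1; 0.0862 -0.0297 0 0 -1; 0.0971 -0.0189 0 0 -1
```

{"name": "drive_tool", "arguments": {
  "moves": "0.007 -0.0141 0 0 -1; 0.0168 -0.0260 0 0 -1; 0.0297 -0.0348 0 0 -1; 0.0441 -0.0396 0 0 -1; 0.0594 -0.0403 0 0 -1; 0.0743 -0.0368 0 0 -1; 0.0877 -0.0294 0 0 -1; 0.0986 -0.0186 0 0 -1"
}}

```text
time_s: 14.05
tool_pos: [0.5362, -0.1401, 0.0965]
tool_rot: [-179.7, 0.3, 102.8]
force: [-2.8, -5.0, 0.9]
grip_width: 0.0182
```

```bash
python3 arc.py .5815 -.1705 .055 140 16
```

```text
t 14.05 pos [ 0.5362 -0.1401  0.0965] ang 146.13 rad 0.0546 Frad -0.48 Ftan(resist) 5.65 Fz 0.9 tau [-1.07  0.29 -0.06] w 0.0182
0.0074 0.0134 0 0 -1; 0.0109 0.0283 0 0 -1; 0.0101 0.0436 0 0 -1; 0.0051 0.0581 0 0 -1; -0.0037 0.0706 0 0 -1; -0.0156 0.0802 0 0 -1; -0.0297 0.0862 0 0 -1; -0.0449 0.0881 0 0 -1
```

{"name": "drive_tool", "arguments": {
  "moves": "0.0074 0.0134 0 0 -1; 0.0109 0.0283 0 0 -1; 0.0101 0.0436 0 0 -1; 0.0051 0.0581 0 0 -1; -0.0037 0.0706 0 0 -1; -0.0156 0.0802 0 0 -1; -0.0297 0.0862 0 0 -1; -0.0449 0.0881 0 0 -1"
}}

```text
time_s: 14.85
tool_pos: [0.6343, -0.158, 0.0965]
tool_rot: [-179.9, -0.1, 103.1]
force: [-1.7, 5.1, 1.7]
grip_width: 0.0177
```

```bash
python3 arc.py .5815 -.1705 .055 12 16
```

```text
t 14.85 pos [ 0.6343 -0.158   0.0965] ang 13.35 rad 0.0543 Frad -0.46 Ftan(resist) 5.39 Fz 1.7 tau [ 1.14  0.27 -0.03] w 0.0177
-0.0151 -0.0024 0 0 -1; -0.0290 -0.0089 0 0 -1; -0.0405 -0.0189 0 0 -1; -0.0489 -0.0317 0 0 -1; -0.0534 -0.0464 0 0 -1; -0.0536 -0.0617 0 0 -1; -0.0497 -0.0765 0 0 -1; -0.0418 -0.0896 0 0 -1
```

{"name": "drive_tool", "arguments": {
  "moves": "-0.0151 -0.0024 0 0 -1; -0.0290 -0.0089 0 0 -1; -0.0405 -0.0189 0 0 -1; -0.0489 -0.0317 0 0 -1; -0.0534 -0.0464 0 0 -1; -0.0536 -0.0617 0 0 -1; -0.0497 -0.0765 0 0 -1; -0.0418 -0.0896 0 0 -1"
}}

```text
time_s: 15.65
tool_pos: [0.5571, -0.2216, 0.0966]
tool_rot: [179.8, 0.1, 102.9]
force: [7.2, 2.5, -3.9]
grip_width: 0.018
```

```bash
python3 arc.py .5815 -.1705 .055 -116 12
python3 - <<'E'
from h import *
im,d=read_camera("top"); P=cloud("top",d); Q=P.reshape(-1,3); hsv=cv2.cvtColor(im,cv2.COLOR_RGB2HSV).reshape(-1,3)
im,d=read_camera("side"); save("s2",im[150:330,180:360].repeat(3,0).repeat(3,1))
E
```

```text
t 15.65 pos [ 0.5571 -0.2216  0.0966] ang -115.47 rad 0.0566 Frad -5.34 Ftan(resist) 5.45 Fz -3.9 tau [ 0.78 -1.79  0.01] w 0.018
0.0081 -0.0081 0 0 -1; 0.0178 -0.0144 0 0 -1; 0.0285 -0.0185 0 0 -1; 0.0399 -0.0203 0 0 -1; 0.0513 -0.0197 0 0 -1; 0.0625 -0.0167 0 0 -1; 0.0727 -0.0115 0 0 -1; 0.0816 -0.0043 0 0 -1
```

View pics/s2.png

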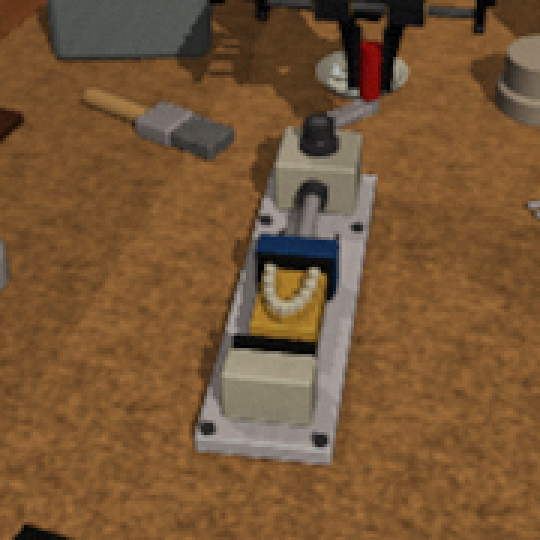

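The model sits squarely between the jaws at crop (287,300), with the fingers holding the grip at (370,70). The force is still at the free-running level, so I'll carry on.

{"name": "drive_tool", "arguments": {
  "moves": "0.0081 -0.0081 0 0 -1; 0.0178 -0.0144 0 0 -1; 0.0285 -0.0185 0 0 -1; 0.0399 -0.0203 0 0 -1; 0.0513 -0.0197 0 0 -1; 0.0625 -0.0167 0 0 -1; 0.0727 -0.0115 0 0 -1; 0.0816 -0.0043 0 0 -1"
}}

```text
time_s: 16.55
tool_pos: [0.5329, -0.1453, 0.0966]
tool_rot: [-179.8, 0.3, 102.8]
force: [-0.4, -5.3, -0.2]
grip_width: 0.018
```

```bash
python3 arc.py .5815 -.1705 .055 148 10
```

```text
t 16.55 pos [ 0.5329 -0.1453  0.0966] ang 152.55 rad 0.0547 Frad -2.06 Ftan(resist) 4.9 Fz -0.2 tau [-1.11  0.   -0.03] w 0.018
0.0062 0.0073 0 0 -1; 0.0110 0.0156 0 0 -1; 0.0142 0.0247 0 0 -1; 0.0159 0.0341 0 0 -1; 0.0159 0.0437 0 0 -1; 0.0142 0.0531 0 0 -1; 0.0110 0.0621 0 0 -1; 0.0062 0.0704 0 0 -1
```

{"name": "drive_tool", "arguments": {
  "moves": "0.0062 0.0073 0 0 -1; 0.0110 0.0156 0 0 -1; 0.0142 0.0247 0 0 -1; 0.0159 0.0341 0 0 -1; 0.0159 0.0437 0 0 -1; 0.0142 0.0531 0 0 -1; 0.0110 0.0621 0 0 -1; 0.0062 0.0704 0 0 -1"
}}

```text
time_s: 17.35
tool_pos: [0.6005, -0.1203, 0.0964]
tool_rot: [-179.7, 0.0, 103.0]
force: [-7.2, -3.6, 4.6]
grip_width: 0.0178
```

```bash
python3 arc.py .5815 -.1705 .055 68 6
```

```text
t 17.35 pos [ 0.6005 -0.1203  0.0964] ang 69.24 rad 0.0537 Frad -5.91 Ftan(resist) 5.42 Fz 4.6 tau [-0.8   1.27 -0.03] w 0.0178
-0.0035 0.0045 0 0 -1; -0.0075 0.0087 0 0 -1; -0.0120 0.0124 0 0 -1; -0.0167 0.0156 0 0 -1; -0.0218 0.0183 0 0 -1; -0.0271 0.0205 0 0 -1; -0.0327 0.0220 0 0 -1; -0.0384 0.0230 0 0 -1
```

{"name": "drive_tool", "arguments": {
  "moves": "-0.0035 0.0045 0 0 -1; -0.0075 0.0087 0 0 -1; -0.0120 0.0124 0 0 -1; -0.0167 0.0156 0 0 -1; -0.0218 0.0183 0 0 -1; -0.0271 0.0205 0 0 -1; -0.0327 0.0220 0 0 -1; -0.0384 0.0230 0 0 -1"
}}

```text
time_s: 18.15
tool_pos: [0.6315, -0.1496, 0.0964]
tool_rot: [-179.8, -0.2, 103.1]
force: [-5.2, 0.9, 4.6]
grip_width: 0.018
```

```bash
python3 arc.py .5815 -.1705 .055 20 6
```

```text
t 18.15 pos [ 0.6315 -0.1496  0.0964] ang 22.67 rad 0.0542 Frad -4.48 Ftan(resist) 2.9 Fz 4.6 tau [0.42 1.2  0.02] w 0.018
-0.0057 0.0004 0 0 -1; -0.0115 0.0002 0 0 -1; -0.0172 -0.0006 0 0 -1; -0.0228 -0.0020 0 0 -1; -0.0282 -0.0040 0 0 -1; -0.0334 -0.0065 0 0 -1; -0.0382 -0.0095 0 0 -1; -0.0428 -0.0131 0 0 -1
```

Still free at 704°.

{"name": "drive_tool", "arguments": {
  "moves": "-0.0057 0.0004 0 0 -1; -0.0115 0.0002 0 0 -1; -0.0172 -0.0006 0 0 -1; -0.0228 -0.0020 0 0 -1; -0.0282 -0.0040 0 0 -1; -0.0334 -0.0065 0 0 -1; -0.0382 -0.0095 0 0 -1; -0.0428 -0.0131 0 0 -1"
}}

```text
time_s: 18.95
tool_pos: [0.6302, -0.1967, 0.0966]
tool_rot: [179.9, 0.0, 103.0]
force: [1.4, 3.7, 0.2]
grip_width: 0.0179
```

```bash
python3 arc.py .5815 -.1705 .055 -28 5
```

```text
t 18.95 pos [ 0.6302 -0.1967  0.0966] ang -28.25 rad 0.0553 Frad -0.54 Ftan(resist) 3.87 Fz 0.2 tau [ 0.81 -0.6  -0.03] w 0.0179
-0.0035 -0.0033 0 0 -1; -0.0067 -0.0069 0 0 -1; -0.0095 -0.0108 0 0 -1; -0.0120 -0.0148 0 0 -1; -0.0142 -0.0191 0 0 -1; -0.0159 -0.0236 0 0 -1; -0.0173 -0.0282 0 0 -1; -0.0182 -0.0329 0 0 -1
```

{"name": "drive_tool", "arguments": {
  "moves": "-0.0035 -0.0033 0 0 -1; -0.0067 -0.0069 0 0 -1; -0.0095 -0.0108 0 0 -1; -0.0120 -0.0148 0 0 -1; -0.0142 -0.0191 0 0 -1; -0.0159 -0.0236 0 0 -1; -0.0173 -0.0282 0 0 -1; -0.0182 -0.0329 0 0 -1"
}}

```text
time_s: 19.75
tool_pos: [0.6013, -0.223, 0.0967]
tool_rot: [180.0, 0.1, 103.0]
force: [4.9, -1.1, -2.8]
grip_width: 0.0178
```

```bash
python3 arc.py .5815 -.1705 .055 -68 4
```

```text
t 19.75 pos [ 0.6013 -0.223   0.0967] ang -69.34 rad 0.0561 Frad 2.8 Ftan(resist) 4.21 Fz -2.8 tau [-0.21 -1.29  0.04] w 0.0178
-0.0005 -0.0038 0 0 -1; -0.0007 -0.0076 0 0 -1; -0.0006 -0.0115 0 0 -1; -0.0003 -0.0153 0 0 -1; 0.0003 -0.0191 0 0 -1; 0.0012 -0.0228 0 0 -1; 0.0023 -0.0265 0 0 -1; 0.0037 -0.0301 0 0 -1
```

{"name": "drive_tool", "arguments": {
  "moves": "-0.0005 -0.0038 0 0 -1; -0.0007 -0.0076 0 0 -1; -0.0006 -0.0115 0 0 -1; -0.0003 -0.0153 0 0 -1; 0.0003 -0.0191 0 0 -1; 0.0012 -0.0228 0 0 -1; 0.0023 -0.0265 0 0 -1; 0.0037 -0.0301 0 0 -1"
}}

```text
time_s: 20.55
tool_pos: [0.5719, -0.2261, 0.0967]
tool_rot: [179.9, 0.1, 103.0]
force: [7.0, -2.7, -4.3]
grip_width: 0.0179
```

```bash
python3 arc.py .5815 -.1705 .055 -100 4
```

```text
t 20.55 pos [ 0.5719 -0.2261  0.0967] ang -99.84 rad 0.0564 Frad 1.42 Ftan(resist) 7.35 Fz -4.3 tau [-0.46 -1.72 -0.03] w 0.0179
0.0016 -0.0035 0 0 -1; 0.0035 -0.0068 0 0 -1; 0.0056 -0.0101 0 0 -1; 0.0079 -0.0131 0 0 -1; 0.0104 -0.0160 0 0 -1; 0.0131 -0.0187 0 0 -1; 0.0160 -0.0213 0 0 -1; 0.0191 -0.0236 0 0 -1
```

The rise has begun (7.4 N against about 4.7 N free). I'll take smaller steps now.

```bash
python3 arc.py .5815 -.1705 .055 -100 2.5
```

```text
t 20.55 pos [ 0.5719 -0.2261  0.0967] ang -99.84 rad 0.0564 Frad 1.42 Ftan(resist) 7.35 Fz -4.3 tau [-0.46 -1.72 -0.03] w 0.0179
0.0010 -0.0022 0 0 -1; 0.0021 -0.0043 0 0 -1; 0.0032 -0.0064 0 0 -1; 0.0045 -0.0085 0 0 -1; 0.0059 -0.0104 0 0 -1; 0.0073 -0.0124 0 0 -1; 0.0088 -0.0142 0 0 -1; 0.0104 -0.0160 0 0 -1
```

{"name": "drive_tool", "arguments": {
  "moves": "0.0010 -0.0022 0 0 -1; 0.0021 -0.0043 0 0 -1; 0.0032 -0.0064 0 0 -1; 0.0045 -0.0085 0 0 -1; 0.0059 -0.0104 0 0 -1; 0.0073 -0.0124 0 0 -1; 0.0088 -0.0142 0 0 -1; 0.0104 -0.0160 0 0 -1"
}}

```text
time_s: 21.35
tool_pos: [0.5545, -0.2201, 0.0967]
tool_rot: [179.8, 0.2, 103.0]
force: [8.6, -3.4, -6.2]
grip_width: 0.0184
```

```bash
python3 arc.py .5815 -.1705 .055 -120 2
```

```text
t 21.35 pos [ 0.5545 -0.2201  0.0967] ang -118.57 rad 0.0564 Frad -1.14 Ftan(resist) 9.19 Fz -6.2 tau [-0.73 -2.1   0.02] w 0.0184
0.0013 -0.0014 0 0 -1; 0.0027 -0.0027 0 0 -1; 0.0041 -0.0040 0 0 -1; 0.0056 -0.0052 0 0 -1; 0.0071 -0.0064 0 0 -1; 0.0087 -0.0075 0 0 -1; 0.0103 -0.0086 0 0 -1; 0.0119 -0.0096 0 0 -1
```

{"name": "drive_tool", "arguments": {
  "moves": "0.0013 -0.0014 0 0 -1; 0.0027 -0.0027 0 0 -1; 0.0041 -0.0040 0 0 -1; 0.0056 -0.0052 0 0 -1; 0.0071 -0.0064 0 0 -1; 0.0087 -0.0075 0 0 -1; 0.0103 -0.0086 0 0 -1; 0.0119 -0.0096 0 0 -1"
}}

```text
time_s: 22.15
tool_pos: [0.5429, -0.2115, 0.0967]
tool_rot: [179.8, 0.3, 102.9]
force: [10.1, -5.9, -8.9]
grip_width: 0.0177
```

```bash
python3 arc.py .5815 -.1705 .055 -136 1
```

```text
t 22.15 pos [ 0.5429 -0.2115  0.0967] ang -133.29 rad 0.0563 Frad -2.6 Ftan(resist) 11.43 Fz -8.9 tau [-1.13 -2.38 -0.01] w 0.0177
0.0008 -0.0005 0 0 -1; 0.0017 -0.0010 0 0 -1; 0.0025 -0.0014 0 0 -1; 0.0034 -0.0019 0 0 -1; 0.0042 -0.0023 0 0 -1; 0.0051 -0.0027 0 0 -1; 0.0060 -0.0031 0 0 -1; 0.0068 -0.0035 0 0 -1
```

Now +6.7 N over free running, about 0.9 rad after the rise began, so roughly 95 N. I'll ease the push back gently before letting go.

```bash
python3 arc.py .5815 -.1705 .055 -136 -2.5
```

```text
t 22.15 pos [ 0.5429 -0.2115  0.0967] ang -133.29 rad 0.0563 Frad -2.6 Ftan(resist) 11.43 Fz -8.9 tau [-1.13 -2.38 -0.01] w 0.0177
-0.0020 0.0013 0 0 -1; -0.0040 0.0026 0 0 -1; -0.0059 0.0041 0 0 -1; -0.0078 0.0056 0 0 -1; -0.0095 0.0072 0 0 -1; -0.0112 0.0089 0 0 -1; -0.0129 0.0107 0 0 -1; -0.0144 0.0125 0 0 -1
```

{"name": "drive_tool", "arguments": {
  "moves": "0 0 0 0 -1; 0 0 0 0 -1; -0.0020 0.0013 0 0 -1; -0.0040 0.0026 0 0 -1; -0.0059 0.0041 0 0 -1; -0.0078 0.0056 0 0 -1; -0.0095 0.0072 0 0 -1; -0.0112 0.0089 0 0 -1"
}}

```text
time_s: 22.95
tool_pos: [0.552, -0.2186, 0.0965]
tool_rot: [-179.9, 0.0, 103.0]
force: [1.2, -3.4, 0.6]
grip_width: 0.018
```

```bash
python3 arc.py .5815 -.1705 .055 -121 -2
```

```text
t 22.95 pos [ 0.552  -0.2186  0.0965] ang -121.49 rad 0.0564 Frad 2.3 Ftan(resist) 2.77 Fz 0.6 tau [-0.57 -0.34 -0.  ] w 0.018
-0.0013 0.0014 0 0 -1; -0.0026 0.0029 0 0 -1; -0.0038 0.0043 0 0 -1; -0.0049 0.0059 0 0 -1; -0.0060 0.0075 0 0 -1; -0.0071 0.0091 0 0 -1; -0.0081 0.0107 0 0 -1; -0.0090 0.0124 0 0 -1
```

{"name": "drive_tool", "arguments": {
  "moves": "-0.0013 0.0014 0 0 -1; -0.0026 0.0029 0 0 -1; -0.0032 0.0036 0 0 -1; -0.0032 0.0036 0 0 0.2; -0.0032 0.0036 0 0 0.2; -0.0032 0.0036 0 0 0.2; -0.0032 0.0036 0 0 0.2; -0.0032 0.0036 0 0 0.2"
}}

```text
time_s: 23.75
tool_pos: [0.5565, -0.2192, 0.0963]
tool_rot: [-180.0, -0.0, 103.0]
force: [1.0, 0.5, -1.2]
grip_width: 0.0483
```

{"name": "drive_tool", "arguments": {
  "moves": "0 0 0 0 0.2; 0 0 -0.015 0 0.2; 0 0 -0.04 0 0.2; 0 0 -0.075 0 0.2; 0 0 -0.11 0 0.2; 0 0 -0.14 0 0.2; 0 0 -0.155 0 0.2; 0 0 -0.155 0 0.2"
}}

```text
time_s: 24.55
tool_pos: [0.5582, -0.22, 0.2544]
tool_rot: [179.8, 0.2, 103.0]
force: [-0.1, 0.3, -0.1]
grip_width: 0.052
```

```bash
python3 look.py w7; sleep 0; python3 look.py w8
python3 - <<'E'
from h import *
im,d=read_camera("side"); save("s3",im[150:330,180:360].repeat(3,0).repeat(3,1)); print(get_obs()["force"])
E
```

```text
24.6 [ 0.5571 -0.2199  0.2522] [1.7995e+02 6.0000e-02 1.0300e+02]
bed 8352 [ 0.561  -0.0942  0.0123] [array([ 614.42, -135.55]), array([173.19, 260.52]), np.float64(13.2)]
bluetop 502 [ 0.5472 -0.0345  0.0529] [array([547.86, -35.45]), array([57.78, 10.52]), np.float64(13.0)]
red 479 [ 0.5709 -0.2215  0.13  ] [array([ 572.18, -224.84]), array([17.92, 17.91]), np.float64(39.53)]
redtop 242 [ 0.5722 -0.2252  0.1308] [array([ 572.02, -225.42]), array([16.57, 16.53]), np.float64(13.19)]
grip [290.8 207.2] 0.66 [ 0.5709 -0.2225  0.11  ]
hub [312.1 154.9] 0.58 [ 0.5776 -0.1689  0.11  ]
hub [293.3 209.5] 0.42 [ 0.5731 -0.2238  0.11  ]
jaw [122.2 186.8] 0.25 [ 0.3672 -0.2687  0.014 ]
24.9 [ 0.5562 -0.2197  0.2501] [-1.7989e+02 -9.0000e-02  1.0300e+02]
bed 8194 [ 0.5581 -0.0917  0.0146] [array([ 615.13, -134.53]), array([171.43, 258.7 ]), np.float64(13.17)]
bluetop 792 [ 0.5498 -0.0354  0.0548] [array([550.04, -35.3 ]), array([57.32, 11.04]), np.float64(12.94)]
red 486 [ 0.5727 -0.2218  0.1326] [array([ 573.68, -225.22]), array([18.32, 17.39]), np.float64(12.47)]
redtop 303 [ 0.5737 -0.2251  0.1332] [array([ 573.94, -225.56]), array([17.34, 16.63]), np.float64(12.47)]
grip [291.3 211.6] 0.8 [ 0.5723 -0.2265  0.11  ]
grip [175.8 288.7] 0.26 [ 0.4739 -0.3358  0.11  ]
hub [312.2 157.2] 0.71 [ 0.579  -0.1711  0.11  ]
[-0.25397786  0.09718751 -0.66803109]
```

View pics/w8.png

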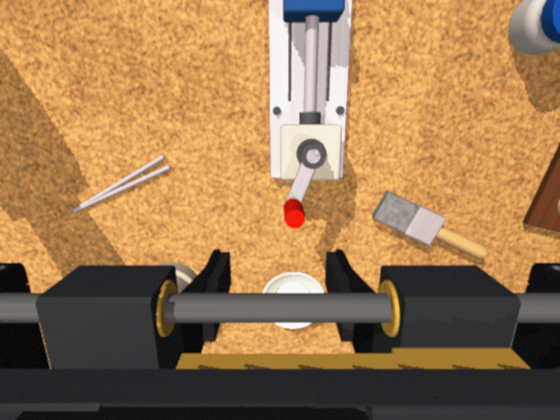

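View pics/s3.png

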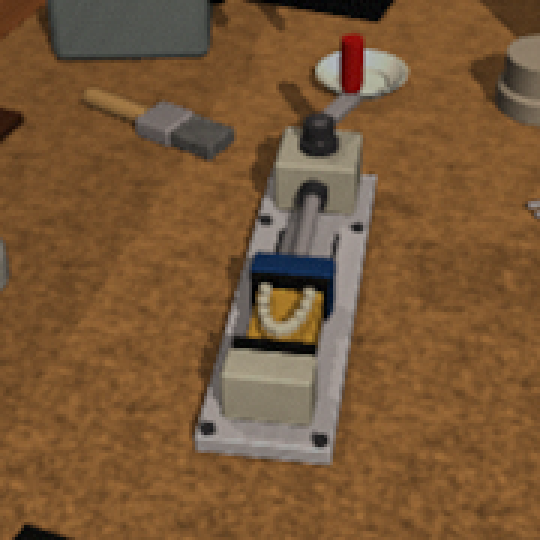

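```bash
python3 look.py w9 | grep -E "redtop|^2"
python3 - <<'E'
from h import *
o=get_obs(); print(o["force"],o["grip_width"]); print(sign_off())
E
```

```text
25.25 [ 0.5569 -0.2199  0.2515] [-180.   -0.  103.]
redtop 303 [ 0.5736 -0.2251  0.1331] [array([ 573.93, -225.28]), array([17.52, 17.72]), np.float64(12.78)]
[-0.27351369 -0.13218748  0.58909566] 0.052071686182317764
the job is handed in; nothing more can be done
None
```

The yellow model is clamped in the crank clamp with the hand off, and the job is handed in at about 25 s of the 69 s allowed. `sign_off` gave no verdict, so success is judged only from my own checks.

- **Placing:** I gripped the model across its 46 mm width and set it on the bed at about y = +38 to 40 mm. I turned it to the measured clamp angle of about 13°, then let go.
- **Winding:** I took the red grip and wound it clockwise about 850° without letting go. The push along the circle was about 4.7 N on average running free (readings from 2.9 to 5.7 N). It rose from around 800° to 11.4 N, about 6.7 N above free running, so I estimate roughly 95 N of clamping.
- **Letting go:** I eased the push back, opened the fingers and raised the hand about 15 cm.

**Last checks:**
- The side view shows the model upright and square between the jaw and the pad.
- The grip's position was the same to 0.3 mm in two pictures about 0.3 s apart, so the crank is still.
- The force on the tool is about zero. The brush, tweezers and dish look where they were; I did not measure any of the other things.

**Uncertain:**
- The crank sprang back about 0.6 rad, a little more than the 0.5 rad expected. I estimate 25 to 40 N remains on the model, but I could not measure it directly.
- Camera fits of the clamp's position disagreed by up to about 8 mm along its length and 4 mm across.
- The grip read 18 mm wide in the fingers instead of 20 mm.

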